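# Set the nut cutter's stop with the push stick

### The arm

A 7-joint arm with a two-finger parallel gripper is mounted at the origin on the work surface. World frame = base frame: x ahead of the robot, y to its left, z up, the work surface at z = 0. Lengths are in m, angles in rad, forces in N, time in s.
With the tool pointing down it reaches from about 0.425 to 1.025 m from the base axis. Payload 9.4 kg.
Tool frame: the origin (TCP) lies midway between the tips of the shut fingers; the grasp point (between the pads) lies 19 mm behind it; z points along the fingers, y is the line along which they close (so a half turn about z gives the same grasp; the last joint's range is limited). The gripper opens to 93 mm and grips with 3 to 60 N. Pads are 15 mm wide; open, the fingers measure 128 mm over their backs; the gripper's body (75 mm by 188 mm) begins 65 mm behind the grasp point.
Start: joints at [1.271, 0.599, -0.003, 1.599, 0.002, 0.943, -0.08], TCP at [0.16, -0.707, 0.219] pointing down, gripper open.
Joint ranges: [-2.57, 2.57], [-0.35, 1.97], [-1.29, 1.29], [0.11, 2.56], [-1.05, 4.19], [0.11, 1.86], [-2.63, 2.63]. Speed limits (rad/s): [2.22, 2.22, 3.01, 3.01, 3.14, 3.14, 3.14].

### API

Orientations are given as a unit quaternion [x, y, z, w].
In Python, from rig import robot, camera, camera_params gives the robot as it stands.
- The arm moves only by the tool step_arm, never from a script. Its argument "rows" is a list of rows, each an object of numbers: "fingers": the opening, from -1 (shut) to 1 (fully open); "tx", "ty", "tz": the shift along the tool's x, y, z in m; "rx", "ry", "rz": the turn, a rotation vector about the tool's x, y, z in degrees. A call has exactly 8 rows; each row is the pose to reach, as a shift and turn from the pose commanded when the call began, along the tool's axes at that moment; what a row does not reach only later rows make up. A row lasts 1/8 s, in which the tool goes at most 62.5 mm and 10.7 degrees, less where a joint would pass 70% of its speed; a pose out of reach is approached as far as the arm can. A call with a gripper value outside its range is refused whole. The fingers move at their own pace and stop on an object; the grip force is fixed at half the most. Time passes only in rows, so rows that repeat a pose let the fingers close, or fill a call up. It gives the time, the measured TCP pose, the force, the opening and the grip force at its end, in the units of the state.
- robot.get_obs(): the state, without advancing time (a new reading comes with each control period).
- camera(name): name is "scene" or "top" or "wrist"; returns the picture (480x640x3 uint8, red, green, blue); there is no depth.
- camera_params(name): a dict with "fx", "fy", "cx", "cy" (pixels), "extrinsics" (4x4, takes a point from world to camera coordinates); the wrist camera has in their place "T_tool_cam" (4x4, takes a point from camera to tool coordinates, whose origin is the TCP and whose axes are the flange's). Camera axes: x right, y up, looking along -z (the intrinsics and any distortion apply to the point x, -y, -z); pixel columns grow to the right and rows downward; lengths in m; the calibration is good to about 2 mm. A picture is of the moment at which its call begins: read the wrist's pose just before it. camera_params takes no time and is no camera call.
- robot.job_done(): hands the job in; it is judged then, once.
The state is a dict: "time_s": time; "joints": joint angles; "qd": joint speeds; "effort": joint torques, N m; "tool_pos": TCP position; "eef_rot": TCP orientation; "contact_force": force on the tool from outside, world axes, zero at the start; "ft_torque": the same for the moment, N m; "finger_gap": opening from 0.0 (shut) to 1.0 (fully open); "gripper_force": force on a finger pad.
Only numpy, scipy, OpenCV 4.12 (cv2) and the standard library are available. Lean on these libraries where they do the work, as an engineer would, in place of code of your own. Each camera call takes 0.05 s, during which the arm holds its last target. There are 200 camera calls.

### The job

Take the wooden push stick from under the low shelf and use its nose to nudge the stiff stop inside the nut cutter's feed channel in small gentle taps until the stop's pointer is level with the size clip, to within about 3 mm and without running past it. Then lay the stick flat across the middle of the round wooden slab and let go. Touch the stop only with the stick, and leave the clip and the other things where they are.

Things in the scene. Friction and masses are not known exactly. Their poses are not given: they have to be found in the camera images.
- stick_mid (a point): Loose wooden push stick, 200 mm long, 120 g: its middle, 12 mm above its flat underside; x axis to the nose, z up. Shaft 20 wide, 22 high, from x -35 to the flat nose at +100. Handle 44 wide, 28 high, x -100 to -35 (too wide for the channel); undersides flush. Starts on the table, nose towards the robot, about 80 mm of it out from under the shelf, handle under the shelf.
- shelf: Fixed low wooden shelf. Origin on the table under its centre; x axis points away from the robot, into the shelf. Board 150 mm (x) by 240 mm (y), underside 60 and top 75 mm above the table, side walls 15 mm thick at y -112 and +112 mm; front (x -75 mm) and back open.
- mouth (a point): Fixed nut cutter with a roofed steel feed channel: middle of the channel's open mouth, which faces the robot, 40 mm above the table; x axis into the channel, z up. Inside 36 mm wide, 40 high (20 to 60 above the table), 200 long; outside 52 wide, roof top at 66, 12 mm slot along the roof's middle. Base plate 110 wide, 20 thick, ends at the mouth; head behind 150 high.
- stop: Steel stop block, 33 mm wide, 36 high, sliding along the channel only. Origin: middle of its flat front face, 40 mm above the table; axes as mouth. A pointer blade flush with that face comes up through the roof slot to 9 mm over the roof. Starts 40 to 65 mm in from the mouth. Stiff: about 8 N slides it deeper, it stays where left.
- clip: Size mark: small metal clip with an upright 3 mm fin on the roof, right of the slot seen from the robot. Origin level with the fin's robot-side face, over the channel's middle at roof height; axes as mouth. The stop is on the mark when stop and clip origins have equal x along the channel. 85 to 120 mm in from the mouth; only friction holds it.
- slab_top (a point): Middle of the top of the fixed round wooden slab, 200 mm across, 25 mm thick; its top is 25 mm above the table.
- bowl: Bystander: steel bowl, 72 mm across, 45 mm high; origin at the centre of its underside.
- tin: Bystander: plain closed metal tin, 68 mm across, 60 mm high; origin at the centre of its underside.
- cup: Bystander: white cup without handle, 68 mm across, 65 mm high; origin at the centre of its underside.
- tub: Bystander: low white screw-top tub, 66 mm across, 55 mm high; origin at the centre of its underside.
- jar: Bystander: amber glass jar, 66 mm across, 90 mm high, standing on the low shelf; origin at the centre of its underside.
- bottle: Bystander: green glass bottle, 60 mm across, 180 mm high, standing between the robot and the slab; origin at the centre of its underside.
Not all that is in view belongs to the job. Leave any black or orange look-alike of the part that bears stick_mid alone.

How it is judged:
At the end, for the whole second after the job is handed in: The stop's front face is within 3 mm of the clip along the channel, and the stick lies flat, right side up, on the round slab, its middle within 50 mm of the slab's centre, released (x of stop in the frame of clip between -0.003 and 0.003 m and horizontal distance between stick_mid and slab_top below 0.05 m and z of stick_mid in the frame of slab_top between 0.006 and 0.022 m and angle between stick_mid's own z axis and vertical below 0.12 rad); the robot touches nothing.
It fails at once if the stop is pushed more than 4 mm past the mark (x of stop in the frame of clip above 0.004 m).
It fails at once if the stop is struck hard (it moves faster than 0.25 m/s) (linear speed of stop above 0.25 m/s).
It fails at once if the gripper or arm itself touches the stop (contact force between any of the fingers, the arm and stop above 1 N).
It fails at once if the mark clip is shifted by more than 2 mm (distance of clip from where it was at the start of the episode above 0.002 m).
It fails at once if a bystander is moved by more than 30 mm (distance of any of bowl, tin, cup, tub, jar, bottle from where it was at the start of the episode above 0.03 m).
It also fails if it takes over 69 s, if anything falls off the work surface, if the arm or the gripper's body presses on something with over 40 N, if the wrist force passes 120 N, or if a joint passes its speed limit or range.

## Working session

There is one attempt and no reset: what is moved stays moved. The work goes in short steps, Python scripts to look and compute and a tool call to move; the robot and the scene stay as the last step left them, time stands still between calls to the robot, and variables do not carry over. Pictures are saved under pics/ and viewed, at most 12 in all, crops included, and the job is handed in when it is done.

Besides the shell and the picture viewer there is one more tool, called in YAML: its name, and indented under it one key for each argument. step_arm: Moves the arm, as the interface text tells. Its arguments: {"type":"object","properties":{"rows":{"type":"array","items":{"type":"object","properties":{"fingers":{"type":"number"},"tx":{"type":"number"},"ty":{"type":"number"},"tz":{"type":"number"},"rx":{"type":"number"},"ry":{"type":"number"},"rz":{"type":"number"}}}}},"required":["rows"]}

```bash
ls; mkdir -p pics; python3 - <<'E'
from rig import robot,camera,camera_params
import cv2,numpy as np
np.set_printoptions(precision=4,suppress=True)
for n in("scene","top"):
    cv2.imwrite(f"pics/{n}0.png",camera(n)[:,:,::-1]); print(n,camera_params(n))
print(camera_params("wrist")); o=robot.get_obs(); print(o)
E
```

```text
pics
scene {'fx': 514.9702907090375, 'fy': 514.9702907090375, 'cx': 319.0026549998983, 'cy': 237.24777589604844, 'extrinsics': array([[-0.8754,  0.4832, -0.0135,  0.4256],
       [-0.3548, -0.6233,  0.6969,  0.1034],
       [ 0.3284,  0.6148,  0.717 , -1.7794],
       [ 0.    ,  0.    ,  0.    ,  1.    ]])}
top {'fx': 549.8088625919214, 'fy': 549.8088625919214, 'cx': 328.529424881256, 'cy': 237.81042842949654, 'extrinsics': array([[ 0.0369, -0.9993,  0.0064, -0.0217],
       [ 0.9752,  0.0374,  0.2179, -0.4831],
       [-0.218 , -0.0018,  0.9759, -1.4358],
       [ 0.    ,  0.    ,  0.    ,  1.    ]])}
{'fx': 367.66243389120433, 'fy': 367.66243389120433, 'cx': 315.3573097454197, 'cy': 235.04776285847063, 'T_tool_cam': array([[-0.0007,  0.9667,  0.2558,  0.0697],
       [ 1.    ,  0.0008, -0.    ,  0.0006],
       [-0.0002,  0.2558, -0.9667, -0.1655],
       [ 0.    ,  0.    ,  0.    ,  1.    ]])}
{'time_s': 0.1, 'joints': array([ 1.2713,  0.6   , -0.0025,  1.6001,  0.0018,  0.9429, -0.0798]), 'qd': array([-0.0025, -0.0003, -0.0003, -0.0007, -0.0002,  0.0003, -0.0006]), 'effort': array([  0.0049, -76.6558,   1.5021, -25.2937,  -0.0523,   0.0136,
         0.0001]), 'tool_pos': array([ 0.1601, -0.7067,  0.2179]), 'eef_rot': array([ 0.9938,  0.1112, -0.0001, -0.0007]), 'contact_force': array([-0.6458,  0.0409,  0.6484]), 'ft_torque': array([-0.0198,  0.0182,  0.0119]), 'gripper_force': 0.0, 'finger_gap': 1.0011386830648734}
```

View pics/scene0.png

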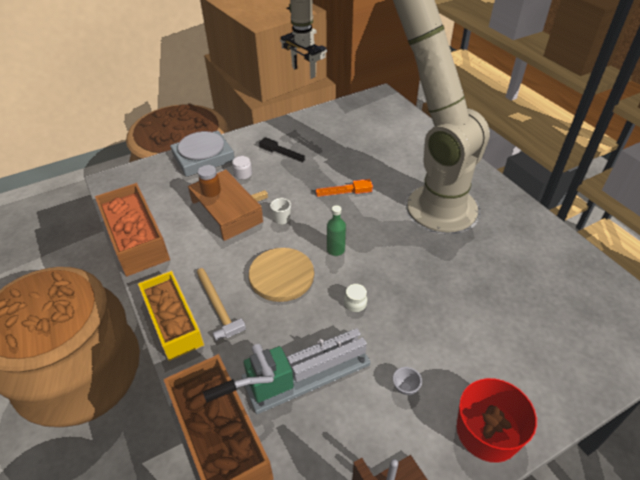

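View pics/top0.png

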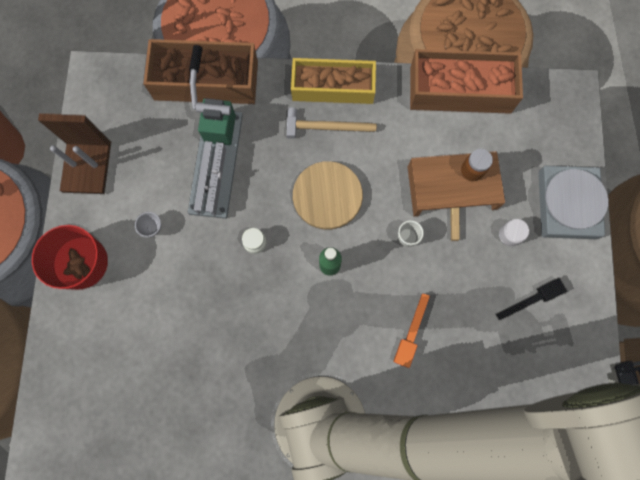

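The scene shows the stick protruding from the shelf (top px (456,207)-(456,239)), the cup at (410,233), the tin at (515,232), the slab at (328,195), and the cutter with its mouth near (209,213).

```bash
cat > h.py <<'E'
from rig import robot,camera,camera_params
import cv2,numpy as np
from scipy.spatial.transform import Rotation as R
np.set_printoptions(precision=4,suppress=True)
def cam(n,obs=None):
    p=camera_params(n)
    if n=="wrist":
        o=obs or robot.get_obs(); T=np.eye(4); T[:3,:3]=R.from_quat(o['eef_rot']).as_matrix(); T[:3,3]=o['tool_pos']
        C=T@p['T_tool_cam']
    else: C=np.linalg.inv(p['extrinsics'])
    return p,C
def w(n,u,v,z,obs=None):
    p,C=cam(n,obs); d=C[:3,:3]@np.array([(u-p['cx'])/p['fx'],-(v-p['cy'])/p['fy'],-1]); o=C[:3,3]
    return o+d*(z-o[2])/d[2]
def px(n,P,obs=None):
    p,C=cam(n,obs); c=np.linalg.inv(C)@np.r_[P,1]; return np.array([p['cx']+p['fx']*c[0]/-c[2],p['cy']-p['fy']*c[1]/-c[2]])
E
python3 - <<'E'
from h import *
im=cv2.imread("pics/top0.png")
a=cv2.resize(im[130:230,180:250],None,fx=6,fy=6,interpolation=cv2.INTER_CUBIC)
b=cv2.resize(im[145:245,395:465],None,fx=6,fy=6,interpolation=cv2.INTER_CUBIC)
c=np.hstack([a,b])[:, :840]; c=cv2.resize(c,(800,571)); cv2.imwrite("pics/crop0.png",c)
for k,u,v,z in [("slab",328,194,.025),("slab_l",293,194,.025),("slab_r",362,194,.025),("noseL",451,239,.022),("noseR",461,239,.022),("shelfFL",414,212,.075),("shelfFR",503,205,.075),("shelfBL",410,159,.075),("shelfBR",497,152,.075),("cup",410,232,.065),("tin",516,230,.06),("tub",253,239,.055),("bottle",331,254,.18),("jar",480,160,.165),("mouth",209,213,.066)]:
    print(k,w("top",u,v,z))
E
```

```text
slab [0.6159 0.0027 0.025 ]
slab_l [0.6121 0.101  0.025 ]
slab_r [ 0.6196 -0.0929  0.025 ]
noseL [ 0.5001 -0.3425  0.022 ]
noseR [ 0.5012 -0.3702  0.022 ]
shelfFL [ 0.5589 -0.2315  0.075 ]
shelfFR [ 0.5878 -0.4726  0.075 ]
shelfBL [ 0.7099 -0.22    0.075 ]
shelfBR [ 0.74   -0.4609  0.075 ]
cup [ 0.5054 -0.2224  0.065 ]
tin [ 0.5232 -0.5105  0.06  ]
tub [0.4721 0.2003 0.055 ]
bottle [ 0.4147 -0.0113  0.18  ]
jar [ 0.6797 -0.3877  0.165 ]
mouth [0.5371 0.3225 0.066 ]
```

View pics/crop0.png

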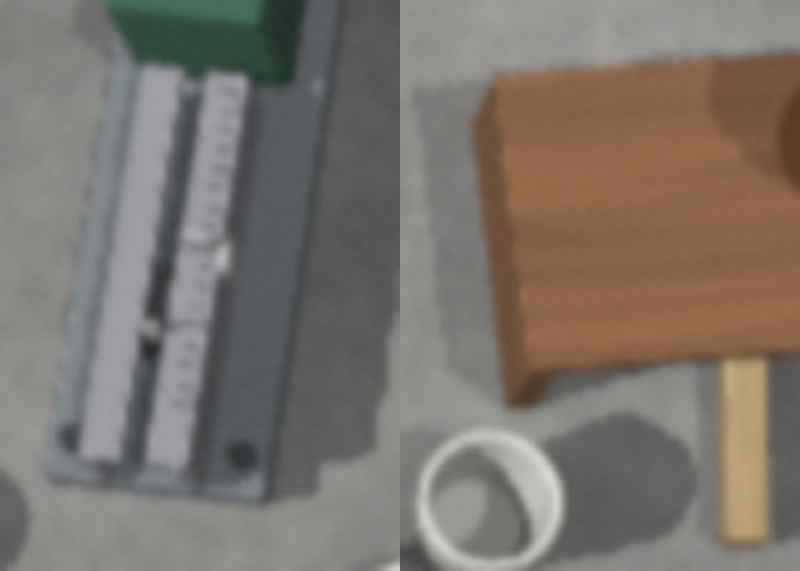

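```bash
cat >> h.py <<'E'
def mv(P,yaw,o=None):
    o=o or robot.get_obs(); Rm=R.from_quat(o['eef_rot'])
    T=R.from_euler('z',yaw,degrees=True)*R.from_euler('x',180,degrees=True)
    rv=(Rm.inv()*T).as_rotvec(degrees=True)
    print("t",Rm.inv().apply(np.array(P)-o['tool_pos']),"r",rv,"at",o['tool_pos'],"t_s",round(o['time_s'],2))
E
python3 - <<'E'
from h import *
for u,v in [(451.35,240),(459.4,240),(451.3,208),(459.2,208)]: print(w("top",u,v,.022))
for u,v,z in [(203.45,211.4,.066),(214.1,142.4,.066),(206.25,187.4,.075),(218.8,174.6,.07)]: print(w("top",u,v,z))
mv([.52,-.355,.2],0)
E
```

```text
[ 0.4973 -0.3435  0.022 ]
[ 0.4982 -0.3658  0.022 ]
[ 0.5893 -0.3444  0.022 ]
[ 0.5902 -0.3666  0.022 ]
[0.541  0.3379 0.066 ]
[0.741  0.3254 0.066 ]
[0.6063 0.334  0.075 ]
[0.6459 0.3039 0.07  ]
t [ 0.4288 -0.2634  0.0182] r [-0.0752  0.0163 12.7681] at [ 0.1601 -0.7067  0.2179] t_s 0.1
```

step_arm:
  rows:
    - {"tx": 0.055,"ty": -0.034,"tz": 0.0,"rz": 4,"fingers": 1}
    - {"tx": 0.11,"ty": -0.067,"rz": 8,"fingers": 1}
    - {"tx": 0.16,"ty": -0.1,"rz": 12.8,"fingers": 1}
    - {"tx": 0.215,"ty": -0.133,"rz": 12.8,"fingers": 1}
    - {"tx": 0.27,"ty": -0.167,"rz": 12.8,"fingers": 1}
    - {"tx": 0.32,"ty": -0.2,"rz": 12.8,"fingers": 1}
    - {"tx": 0.375,"ty": -0.233,"tz": 0.018,"rz": 12.8,"fingers": 1}
    - {"tx": 0.429,"ty": -0.263,"tz": 0.018,"rz": 12.8,"fingers": 1}

```text
invalid input at $.rows[0]: expected keys fingers, tx, ty, tz, rx, ry, rz
```

```bash
python3 - <<'E'
from h import *
o=robot.get_obs(); print(o['tool_pos'],o['time_s'],o['joints'])
cv2.imwrite("pics/w1.png",camera("wrist")[:,:,::-1])
for x in (.4978,.57): print(px("wrist",[x,-.355,.022],o))
mv([.517,-.355,.003],0,o)
E
```

```text
[ 0.1601 -0.7067  0.2179] 0.1 [ 1.2713  0.6    -0.0025  1.6001  0.0018  0.9429 -0.0798]
[ -60.3024 -349.5341]
[ -64.0957 -494.6253]
t [ 0.4259 -0.2638  0.2152] r [-0.0752  0.0163 12.7681] at [ 0.1601 -0.7067  0.2179] t_s 0.1
```

View pics/w1.png

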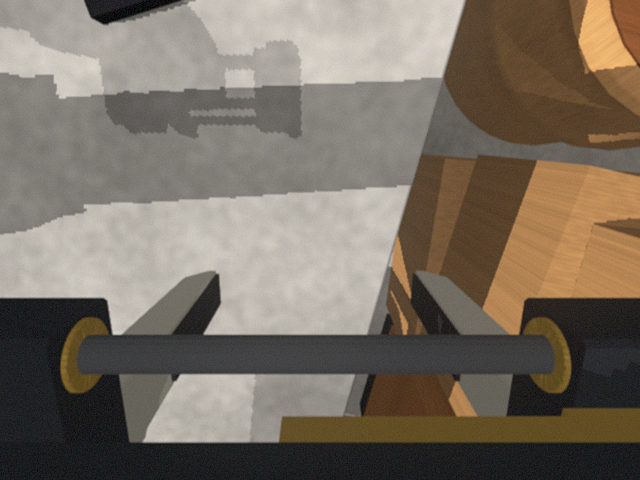

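The wrist image (arm has not moved) shows only table and fingers. I resend with all keys.

step_arm:
  rows:
    - {"tx": 0.055,"ty": -0.034,"tz": 0,"rx": 0,"ry": 0,"rz": 4,"fingers": 1}
    - {"tx": 0.11,"ty": -0.067,"tz": 0,"rx": 0,"ry": 0,"rz": 8,"fingers": 1}
    - {"tx": 0.16,"ty": -0.1,"tz": 0,"rx": 0,"ry": 0,"rz": 12.8,"fingers": 1}
    - {"tx": 0.215,"ty": -0.133,"tz": 0,"rx": 0,"ry": 0,"rz": 12.8,"fingers": 1}
    - {"tx": 0.27,"ty": -0.167,"tz": 0,"rx": 0,"ry": 0,"rz": 12.8,"fingers": 1}
    - {"tx": 0.32,"ty": -0.2,"tz": 0,"rx": 0,"ry": 0,"rz": 12.8,"fingers": 1}
    - {"tx": 0.375,"ty": -0.233,"tz": 0.018,"rx": 0,"ry": 0,"rz": 12.8,"fingers": 1}
    - {"tx": 0.429,"ty": -0.263,"tz": 0.018,"rx": 0,"ry": 0,"rz": 12.8,"fingers": 1}

```text
time_s: 1.15
tool_pos: [0.5169, -0.3577, 0.1997]
eef_rot: [1.0, -0.0, -0.001, -0.0]
contact_force: [0.8, -0.4, -0.6]
finger_gap: 1.004
gripper_force: 0.0
```

```bash
python3 - <<'E'
from h import *
o=robot.get_obs(); print(o['tool_pos'],o['time_s'],o['joints'])
cv2.imwrite("pics/w2.png",camera("wrist")[:,:,::-1])
for x in (.4978,.57): print(px("wrist",[x,-.355,.022],o))
mv([.517,-.355,.003],0,o)
E
```

```text
[ 0.5169 -0.3577  0.1997] 1.15 [ 0.4868  0.504   0.0416  1.8491 -0.028   0.7908 -1.0287]
[311.8238 232.8736]
[311.5013 156.3883]
t [ 0.0004 -0.0026  0.1967] r [-0.0389  0.0907 -0.0501] at [ 0.5169 -0.3577  0.1997] t_s 1.15
```

View pics/w2.png

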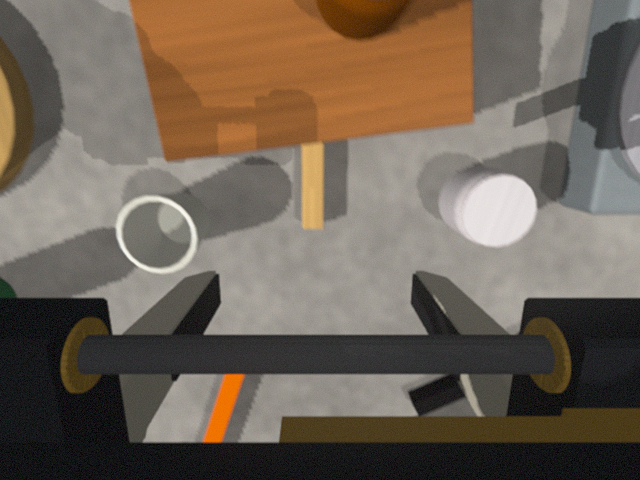

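The nose is at (312,229), shaft vertical in the image and centred between the fingers; clear of cup (157,234) and tin (490,208).

step_arm:
  rows:
    - {"tx": 0.005,"ty": -0.0025,"tz": 0.05,"rx": 0,"ry": 0,"rz": 0,"fingers": 1}
    - {"tx": 0.005,"ty": -0.0025,"tz": 0.1,"rx": 0,"ry": 0,"rz": 0,"fingers": 1}
    - {"tx": 0.005,"ty": -0.0025,"tz": 0.15,"rx": 0,"ry": 0,"rz": 0,"fingers": 1}
    - {"tx": 0.005,"ty": -0.0025,"tz": 0.185,"rx": 0,"ry": 0,"rz": 0,"fingers": 1}
    - {"tx": 0.005,"ty": -0.0025,"tz": 0.196,"rx": 0,"ry": 0,"rz": 0,"fingers": 1}
    - {"tx": 0.005,"ty": -0.0025,"tz": 0.196,"rx": 0,"ry": 0,"rz": 0,"fingers": -1}
    - {"tx": 0.005,"ty": -0.0025,"tz": 0.196,"rx": 0,"ry": 0,"rz": 0,"fingers": -1}
    - {"tx": 0.005,"ty": -0.0025,"tz": 0.196,"rx": 0,"ry": 0,"rz": 0,"fingers": -1}

```text
time_s: 2.2
tool_pos: [0.5221, -0.3574, 0.0062]
eef_rot: [1.0, -0.0, 0.001, 0.001]
contact_force: [0.5, 0.2, 0.2]
finger_gap: 0.729
gripper_force: 0.0
```

step_arm:
  rows:
    - {"tx": 0,"ty": 0,"tz": 0,"rx": 0,"ry": 0,"rz": 0,"fingers": -1}
    - {"tx": 0,"ty": 0,"tz": 0,"rx": 0,"ry": 0,"rz": 0,"fingers": -1}
    - {"tx": 0,"ty": 0,"tz": 0,"rx": 0,"ry": 0,"rz": 0,"fingers": -1}
    - {"tx": 0,"ty": 0,"tz": 0,"rx": 0,"ry": 0,"rz": 0,"fingers": -1}
    - {"tx": 0,"ty": 0,"tz": 0,"rx": 0,"ry": 0,"rz": 0,"fingers": -1}
    - {"tx": 0,"ty": 0,"tz": 0,"rx": 0,"ry": 0,"rz": 0,"fingers": -1}
    - {"tx": 0,"ty": 0,"tz": 0,"rx": 0,"ry": 0,"rz": 0,"fingers": -1}
    - {"tx": 0,"ty": 0,"tz": 0,"rx": 0,"ry": 0,"rz": 0,"fingers": -1}

```text
time_s: 3.2
tool_pos: [0.5213, -0.3569, 0.0047]
eef_rot: [1.0, -0.0, -0.0, -0.0]
contact_force: [0.1, 0.1, 0.1]
finger_gap: 0.214
gripper_force: 30.0
```

step_arm:
  rows:
    - {"tx": -0.02,"ty": 0,"tz": 0,"rx": 0,"ry": 0,"rz": 0,"fingers": -1}
    - {"tx": -0.05,"ty": 0,"tz": 0,"rx": 0,"ry": 0,"rz": 0,"fingers": -1}
    - {"tx": -0.08,"ty": 0,"tz": 0,"rx": 0,"ry": 0,"rz": 0,"fingers": -1}
    - {"tx": -0.11,"ty": 0,"tz": 0,"rx": 0,"ry": 0,"rz": 0,"fingers": -1}
    - {"tx": -0.13,"ty": 0,"tz": 0,"rx": 0,"ry": 0,"rz": 0,"fingers": -1}
    - {"tx": -0.13,"ty": 0,"tz": 0,"rx": 0,"ry": 0,"rz": 0,"fingers": -1}
    - {"tx": -0.13,"ty": 0,"tz": 0,"rx": 0,"ry": 0,"rz": 0,"fingers": 0.35}
    - {"tx": -0.13,"ty": 0,"tz": 0,"rx": 0,"ry": 0,"rz": 0,"fingers": 0.35}

```text
time_s: 4.2
tool_pos: [0.3928, -0.3569, 0.0047]
eef_rot: [1.0, 0.0, 0.001, 0.0]
contact_force: [0.1, 0.4, -0.4]
finger_gap: 0.381
gripper_force: 0.0
```

step_arm:
  rows:
    - {"tx": 0,"ty": 0,"tz": 0,"rx": 0,"ry": 0,"rz": 0,"fingers": 0.35}
    - {"tx": 0,"ty": 0,"tz": 0,"rx": 0,"ry": 0,"rz": 0,"fingers": 0.35}
    - {"tx": 0,"ty": 0,"tz": 0,"rx": 0,"ry": 0,"rz": 0,"fingers": 0.35}
    - {"tx": 0,"ty": 0,"tz": 0,"rx": 0,"ry": 0,"rz": 0,"fingers": 0.35}
    - {"tx": 0.04,"ty": 0,"tz": 0,"rx": 0,"ry": 0,"rz": 0,"fingers": 0.35}
    - {"tx": 0.09,"ty": 0,"tz": 0,"rx": 0,"ry": 0,"rz": 0,"fingers": 0.35}
    - {"tx": 0.13,"ty": 0,"tz": 0,"rx": 0,"ry": 0,"rz": 0,"fingers": 0.35}
    - {"tx": 0.148,"ty": 0,"tz": 0,"rx": 0,"ry": 0,"rz": 0,"fingers": 0.35}

```text
time_s: 5.2
tool_pos: [0.5416, -0.3563, 0.0046]
eef_rot: [1.0, 0.001, 0.001, 0.0]
contact_force: [-0.1, -0.3, -0.4]
finger_gap: 0.675
gripper_force: 0.0
```

step_arm:
  rows:
    - {"tx": 0,"ty": 0,"tz": 0,"rx": 0,"ry": 0,"rz": 0,"fingers": -1}
    - {"tx": 0,"ty": 0,"tz": 0,"rx": 0,"ry": 0,"rz": 0,"fingers": -1}
    - {"tx": 0,"ty": 0,"tz": 0,"rx": 0,"ry": 0,"rz": 0,"fingers": -1}
    - {"tx": 0,"ty": 0,"tz": 0,"rx": 0,"ry": 0,"rz": 0,"fingers": -1}
    - {"tx": 0,"ty": 0,"tz": 0,"rx": 0,"ry": 0,"rz": 0,"fingers": -1}
    - {"tx": 0,"ty": 0,"tz": 0,"rx": 0,"ry": 0,"rz": 0,"fingers": -1}
    - {"tx": 0,"ty": 0,"tz": 0,"rx": 0,"ry": 0,"rz": 0,"fingers": -1}
    - {"tx": 0,"ty": 0,"tz": 0,"rx": 0,"ry": 0,"rz": 0,"fingers": -1}

```text
time_s: 6.2
tool_pos: [0.5394, -0.357, 0.0047]
eef_rot: [1.0, -0.0, -0.0, 0.0]
contact_force: [-0.5, -0.2, -0.9]
finger_gap: 0.476
gripper_force: 30.0
```

```bash
python3 - <<'E'
from h import *
o=robot.get_obs(); print(o['joints'])
im=camera("top")[:,:,::-1]
cv2.imwrite("pics/t3.png",cv2.resize(im[130:350,330:550],None,fx=2.7,fy=2.7))
mv([.5,-.3,.3],90,o)
E
```

```text
[ 0.4808  0.7802  0.0249  1.9202 -0.0409  0.4417 -1.0358]
t [-0.0394 -0.0569 -0.2953] r [ -0.0033   0.0045 -90.0295] at [ 0.5394 -0.357   0.0047] t_s 6.2
```

View pics/t3.png

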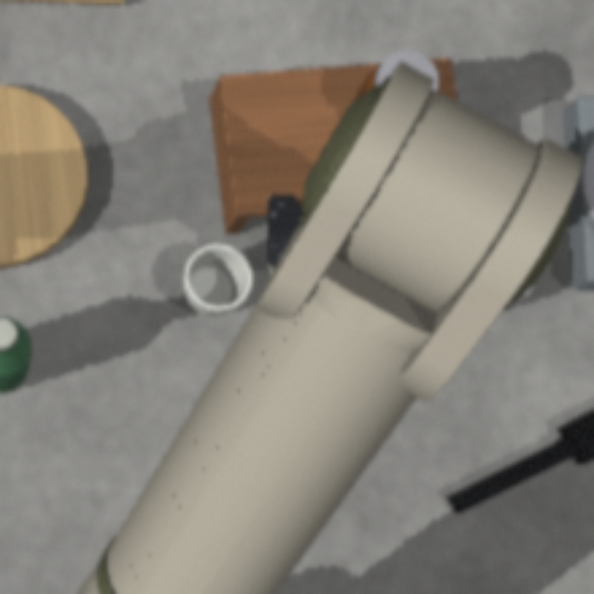

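step_arm:
  rows:
    - {"tx": 0,"ty": 0,"tz": -0.03,"rx": 0,"ry": 0,"rz": 0,"fingers": -1}
    - {"tx": 0,"ty": 0,"tz": -0.08,"rx": 0,"ry": 0,"rz": 0,"fingers": -1}
    - {"tx": 0,"ty": 0,"tz": -0.14,"rx": 0,"ry": 0,"rz": 0,"fingers": -1}
    - {"tx": 0,"ty": 0,"tz": -0.2,"rx": 0,"ry": 0,"rz": 0,"fingers": -1}
    - {"tx": 0,"ty": 0,"tz": -0.26,"rx": 0,"ry": 0,"rz": 0,"fingers": -1}
    - {"tx": 0,"ty": -0.02,"tz": -0.295,"rx": 0,"ry": 0,"rz": -8,"fingers": -1}
    - {"tx": 0,"ty": -0.06,"tz": -0.295,"rx": 0,"ry": 0,"rz": -18,"fingers": -1}
    - {"tx": 0,"ty": -0.11,"tz": -0.295,"rx": 0,"ry": 0,"rz": -28,"fingers": -1}

```text
time_s: 7.25
tool_pos: [0.5393, -0.2465, 0.3003]
eef_rot: [0.97, 0.244, 0.001, 0.001]
contact_force: [0.5, 1.3, -1.3]
finger_gap: 0.474
gripper_force: 30.0
```

```bash
python3 - <<'E'
from h import *
o=robot.get_obs(); print(o['joints'],o['finger_gap'],o['gripper_force'])
mv([.63,.31,.2],86.4,o)
E
```

```text
[ 0.3953  0.3576 -0.0858  1.8131  0.0368  0.9709 -0.7844] 0.47377097661198103 29.995409846305847
t [ 0.3428 -0.4477  0.1   ] r [  0.093   -0.0038 -58.1977] at [ 0.5393 -0.2465  0.3003] t_s 7.25
```

step_arm:
  rows:
    - {"tx": 0.03,"ty": -0.04,"tz": 0,"rx": 0,"ry": 0,"rz": -8,"fingers": -1}
    - {"tx": 0.065,"ty": -0.087,"tz": 0,"rx": 0,"ry": 0,"rz": -16,"fingers": -1}
    - {"tx": 0.1,"ty": -0.134,"tz": 0,"rx": 0,"ry": 0,"rz": -24,"fingers": -1}
    - {"tx": 0.135,"ty": -0.18,"tz": 0,"rx": 0,"ry": 0,"rz": -32,"fingers": -1}
    - {"tx": 0.17,"ty": -0.226,"tz": 0,"rx": 0,"ry": 0,"rz": -40,"fingers": -1}
    - {"tx": 0.205,"ty": -0.272,"tz": 0,"rx": 0,"ry": 0,"rz": -48,"fingers": -1}
    - {"tx": 0.24,"ty": -0.318,"tz": 0.0,"rx": 0,"ry": 0,"rz": -58.2,"fingers": -1}
    - {"tx": 0.28,"ty": -0.365,"tz": 0.0,"rx": 0,"ry": 0,"rz": -58.2,"fingers": -1}

```text
time_s: 8.25
tool_pos: [0.6157, 0.208, 0.2997]
eef_rot: [0.73, 0.684, -0.0, 0.0]
contact_force: [1.1, -0.0, -1.1]
finger_gap: 0.47
gripper_force: 30.0
```

```bash
python3 - <<'E'
from h import *
o=robot.get_obs()
mv([.63,.31,.2],86.4,o)
E
```

```text
t [0.1028 0.0076 0.0997] r [ 0.0057  0.0116 -0.1421] at [0.6157 0.208  0.2997] t_s 8.25
```

step_arm:
  rows:
    - {"tx": 0.04,"ty": 0.003,"tz": 0.03,"rx": 0,"ry": 0,"rz": 0,"fingers": -1}
    - {"tx": 0.08,"ty": 0.007,"tz": 0.06,"rx": 0,"ry": 0,"rz": 0,"fingers": -1}
    - {"tx": 0.1,"ty": 0.007,"tz": 0.09,"rx": 0,"ry": 0,"rz": 0,"fingers": -1}
    - {"tx": 0.103,"ty": 0.007,"tz": 0.1,"rx": 0,"ry": 0,"rz": 0,"fingers": -1}
    - {"tx": 0.103,"ty": 0.007,"tz": 0.1,"rx": 0,"ry": 0,"rz": 0,"fingers": -1}
    - {"tx": 0.103,"ty": 0.007,"tz": 0.1,"rx": 0,"ry": 0,"rz": 0,"fingers": -1}
    - {"tx": 0.103,"ty": 0.007,"tz": 0.1,"rx": 0,"ry": 0,"rz": 0,"fingers": -1}
    - {"tx": 0.103,"ty": 0.007,"tz": 0.1,"rx": 0,"ry": 0,"rz": 0,"fingers": -1}

```text
time_s: 9.25
tool_pos: [0.6299, 0.3085, 0.2006]
eef_rot: [0.731, 0.683, 0.001, 0.0]
contact_force: [-0.5, 0.5, -1.4]
finger_gap: 0.471
gripper_force: 30.0
```

```bash
python3 - <<'E'
from h import *
o=robot.get_obs(); print(o['tool_pos'],o['eef_rot'])
im=camera("wrist")[:,:,::-1]; cv2.imwrite("pics/w4.png",im)
a=px("wrist",[.541,.338,.066],o); b=px("wrist",[.741,.3254,.066],o); print(a,b)
x0=int(min(a[0],b[0]))-30; y0=int(min(a[1],b[1]))-60; x0=max(x0,0);y0=max(y0,0); print(x0,y0)
c=im[y0:y0+150,x0:x0+267]; cv2.imwrite("pics/c4.png",cv2.resize(c,None,fx=3,fy=3,interpolation=cv2.INTER_CUBIC)[:600,:800])
E
```

```text
[0.6299 0.3085 0.2006] [0.7307 0.6827 0.0005 0.0003]
[205.8389 196.3399] [449.9193 194.9498]
175 134
```

View pics/c4.png

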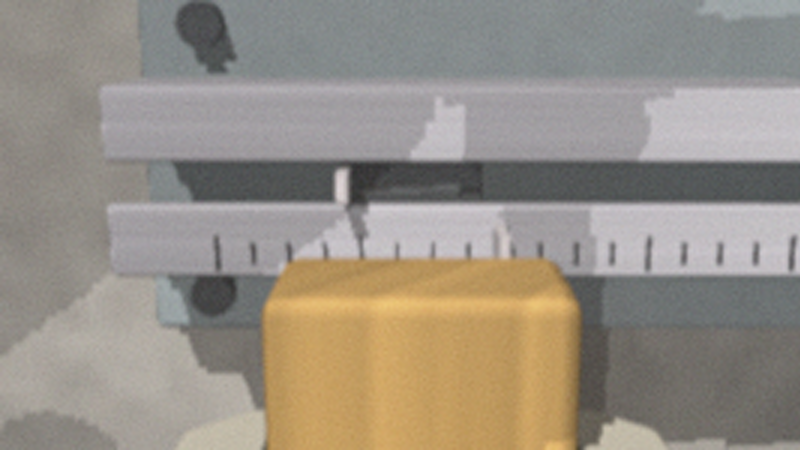

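The crop shows the mouth edge at x≈106 and the slot centred on y≈182. The pointer's front edge is at (336,185). The clip fin is at about (498,235), partly hidden by the stick, so about 43 mm remain.

```bash
python3 - <<'E'
from h import *
o=robot.get_obs()
f=lambda u,v,z:w("wrist",175+u/3,134+v/3,z,o)
m=f(106,182.5,.066);e=f(750,182.5,.066);print(m,e)
d=(e-m)/np.linalg.norm(e-m);print(np.degrees(np.arctan2(d[1],d[0])))
for u,v,z in[(336,185,.075),(498,235,.066),(498,235,.078)]: print((f(u,v,z)-m)@d*1000)
print(f(265,330,.2),f(578,330,.2))
yaw=180+np.degrees(np.arctan2(d[1],d[0]))
t=m-d*(.167+.03); print(t); mv([t[0],t[1],.2],yaw,o)
E
```

```text
[0.5447 0.3391 0.066 ] [0.7203 0.3271 0.066 ]
-3.9160139390847424
63.530620164926944
107.39003509978234
106.53145571147782
[0.606  0.3318 0.2   ] [0.6549 0.3285 0.2   ]
[0.3482 0.3525 0.066 ]
t [ 0.0248 -0.2839  0.0002] r [  0.0494   0.0237 -89.9533] at [0.6297 0.3086 0.2004] t_s 9.3
```

step_arm:
  rows:
    - {"tx": 0.003,"ty": -0.035,"tz": 0,"rx": 0,"ry": 0,"rz": -10,"fingers": -1}
    - {"tx": 0.006,"ty": -0.07,"tz": 0,"rx": 0,"ry": 0,"rz": -20,"fingers": -1}
    - {"tx": 0.009,"ty": -0.105,"tz": 0,"rx": 0,"ry": 0,"rz": -30,"fingers": -1}
    - {"tx": 0.012,"ty": -0.14,"tz": 0,"rx": 0,"ry": 0,"rz": -40,"fingers": -1}
    - {"tx": 0.015,"ty": -0.175,"tz": 0,"rx": 0,"ry": 0,"rz": -50,"fingers": -1}
    - {"tx": 0.018,"ty": -0.21,"tz": 0,"rx": 0,"ry": 0,"rz": -60,"fingers": -1}
    - {"tx": 0.021,"ty": -0.245,"tz": 0,"rx": 0,"ry": 0,"rz": -70,"fingers": -1}
    - {"tx": 0.025,"ty": -0.284,"tz": 0,"rx": 0,"ry": 0,"rz": -80,"fingers": -1}

```text
time_s: 10.3
tool_pos: [0.3471, 0.353, 0.2001]
eef_rot: [0.118, 0.993, 0.0, 0.0]
contact_force: [0.3, -0.5, -2.1]
finger_gap: 0.47
gripper_force: 30.0
```

```bash
python3 - <<'E'
from h import *
mv([.3482,.3525,.034],176.1)
E
```

```text
t [-0.0011 -0.0003  0.1661] r [ 0.0276  0.0461 -9.6513] at [0.3471 0.353  0.2001] t_s 10.3
```

step_arm:
  rows:
    - {"tx": 0,"ty": 0,"tz": 0.03,"rx": 0,"ry": 0,"rz": -9.7,"fingers": -1}
    - {"tx": -0.001,"ty": 0,"tz": 0.07,"rx": 0,"ry": 0,"rz": -9.7,"fingers": -1}
    - {"tx": -0.001,"ty": 0,"tz": 0.11,"rx": 0,"ry": 0,"rz": -9.7,"fingers": -1}
    - {"tx": -0.001,"ty": 0,"tz": 0.15,"rx": 0,"ry": 0,"rz": -9.7,"fingers": -1}
    - {"tx": -0.001,"ty": 0,"tz": 0.166,"rx": 0,"ry": 0,"rz": -9.7,"fingers": -1}
    - {"tx": -0.001,"ty": 0,"tz": 0.166,"rx": 0,"ry": 0,"rz": -9.7,"fingers": -1}
    - {"tx": -0.001,"ty": 0,"tz": 0.166,"rx": 0,"ry": 0,"rz": -9.7,"fingers": -1}
    - {"tx": -0.001,"ty": 0,"tz": 0.166,"rx": 0,"ry": 0,"rz": -9.7,"fingers": -1}

```text
time_s: 11.3
tool_pos: [0.3492, 0.3531, 0.0347]
eef_rot: [0.036, 0.999, 0.001, 0.001]
contact_force: [-0.7, 0.7, -2.2]
finger_gap: 0.469
gripper_force: 30.0
```

```bash
python3 - <<'E'
from h import *
o=robot.get_obs(); mv([.3482,.3525,.034],176.1,o); print(o['joints'])
im=camera("scene")[:,:,::-1]; im2=camera("top")[:,:,::-1]
for n in("scene","top"): print(n,px(n,[.515,.341,.04]),px(n,[.5447,.339,.04]))
a=cv2.resize(im[310:410,260:400],(560,400),interpolation=cv2.INTER_CUBIC)
b=cv2.resize(im2[165:265,180:240],(240,400),interpolation=cv2.INTER_CUBIC)
cv2.imwrite("pics/s5.png",np.hstack([a,b]))
E
```

```text
t [ 0.001  -0.0007  0.0007] r [ 0.0775  0.0622 -0.2601] at [0.3492 0.3531 0.0347] t_s 11.3
[-0.5196  0.6936 -0.5602  2.2334  0.8972  0.45   -0.3157]
scene [371.1912 336.3364] [361.3323 340.4647]
top [203.5363 223.0017] [205.1918 212.5881]
```

View pics/s5.png

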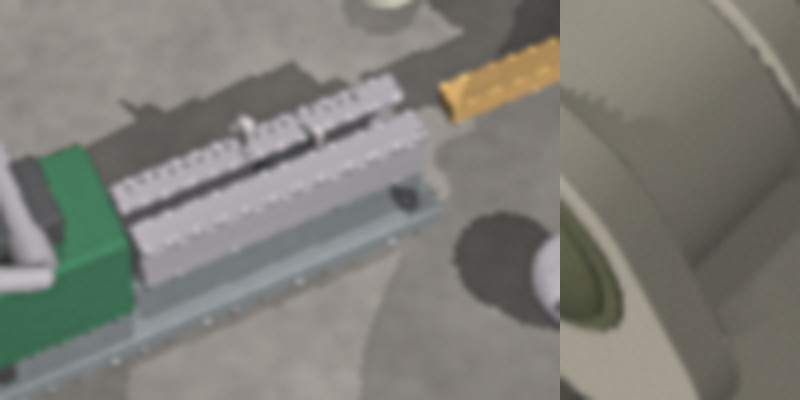

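The scene crop shows the nose at about (449,105), where predicted (445,105), lined up with the mouth. The pointer is at (318,130) and the clip at (247,125).

step_arm:
  rows:
    - {"tx": -0.01,"ty": 0,"tz": 0,"rx": 0,"ry": 0,"rz": 0,"fingers": -1}
    - {"tx": -0.02,"ty": 0,"tz": 0,"rx": 0,"ry": 0,"rz": 0,"fingers": -1}
    - {"tx": -0.03,"ty": 0,"tz": 0,"rx": 0,"ry": 0,"rz": 0,"fingers": -1}
    - {"tx": -0.042,"ty": 0,"tz": 0,"rx": 0,"ry": 0,"rz": 0,"fingers": -1}
    - {"tx": -0.054,"ty": 0,"tz": 0,"rx": 0,"ry": 0,"rz": 0,"fingers": -1}
    - {"tx": -0.066,"ty": 0,"tz": 0,"rx": 0,"ry": 0,"rz": 0,"fingers": -1}
    - {"tx": -0.075,"ty": 0,"tz": 0,"rx": 0,"ry": 0,"rz": 0,"fingers": -1}
    - {"tx": -0.08,"ty": 0,"tz": 0,"rx": 0,"ry": 0,"rz": 0,"fingers": -1}

```text
time_s: 12.4
tool_pos: [0.4291, 0.3468, 0.0336]
eef_rot: [0.036, 0.999, -0.0, -0.0]
contact_force: [0.3, -1.3, -2.0]
finger_gap: 0.472
gripper_force: 30.0
```

step_arm:
  rows:
    - {"tx": -0.002,"ty": 0,"tz": 0,"rx": 0,"ry": 0,"rz": 0,"fingers": -1}
    - {"tx": -0.004,"ty": 0,"tz": 0,"rx": 0,"ry": 0,"rz": 0,"fingers": -1}
    - {"tx": -0.006,"ty": 0,"tz": 0,"rx": 0,"ry": 0,"rz": 0,"fingers": -1}
    - {"tx": -0.008,"ty": 0,"tz": 0,"rx": 0,"ry": 0,"rz": 0,"fingers": -1}
    - {"tx": -0.01,"ty": 0,"tz": 0,"rx": 0,"ry": 0,"rz": 0,"fingers": -1}
    - {"tx": -0.012,"ty": 0,"tz": 0,"rx": 0,"ry": 0,"rz": 0,"fingers": -1}
    - {"tx": -0.014,"ty": 0,"tz": 0,"rx": 0,"ry": 0,"rz": 0,"fingers": -1}
    - {"tx": -0.016,"ty": 0,"tz": 0,"rx": 0,"ry": 0,"rz": 0,"fingers": -1}

```text
time_s: 13.4
tool_pos: [0.443, 0.3458, 0.0336]
eef_rot: [0.036, 0.999, -0.0, -0.001]
contact_force: [-7.5, 0.0, -0.3]
finger_gap: 0.471
gripper_force: 30.0
```

step_arm:
  rows:
    - {"tx": -0.002,"ty": 0,"tz": 0,"rx": 0,"ry": 0,"rz": 0,"fingers": -1}
    - {"tx": -0.005,"ty": 0,"tz": 0,"rx": 0,"ry": 0,"rz": 0,"fingers": -1}
    - {"tx": -0.008,"ty": 0,"tz": 0,"rx": 0,"ry": 0,"rz": 0,"fingers": -1}
    - {"tx": -0.011,"ty": 0,"tz": 0,"rx": 0,"ry": 0,"rz": 0,"fingers": -1}
    - {"tx": -0.014,"ty": 0,"tz": 0,"rx": 0,"ry": 0,"rz": 0,"fingers": -1}
    - {"tx": -0.016,"ty": 0,"tz": 0,"rx": 0,"ry": 0,"rz": 0,"fingers": -1}
    - {"tx": -0.018,"ty": 0,"tz": 0,"rx": 0,"ry": 0,"rz": 0,"fingers": -1}
    - {"tx": -0.02,"ty": 0,"tz": 0,"rx": 0,"ry": 0,"rz": 0,"fingers": -1}

```text
time_s: 14.4
tool_pos: [0.462, 0.3443, 0.0335]
eef_rot: [0.035, 0.999, -0.0, -0.002]
contact_force: [-8.3, 0.5, -0.5]
finger_gap: 0.47
gripper_force: 30.0
```

step_arm:
  rows:
    - {"tx": -0.003,"ty": 0,"tz": 0,"rx": 0,"ry": 0,"rz": 0,"fingers": -1}
    - {"tx": -0.006,"ty": 0,"tz": 0,"rx": 0,"ry": 0,"rz": 0,"fingers": -1}
    - {"tx": -0.009,"ty": 0,"tz": 0,"rx": 0,"ry": 0,"rz": 0,"fingers": -1}
    - {"tx": -0.011,"ty": 0,"tz": 0,"rx": 0,"ry": 0,"rz": 0,"fingers": -1}
    - {"tx": -0.013,"ty": 0,"tz": 0,"rx": 0,"ry": 0,"rz": 0,"fingers": -1}
    - {"tx": -0.015,"ty": 0,"tz": 0,"rx": 0,"ry": 0,"rz": 0,"fingers": -1}
    - {"tx": -0.016,"ty": 0,"tz": 0,"rx": 0,"ry": 0,"rz": 0,"fingers": -1}
    - {"tx": -0.017,"ty": 0,"tz": 0,"rx": 0,"ry": 0,"rz": 0,"fingers": -1}

```text
time_s: 15.4
tool_pos: [0.4789, 0.3432, 0.0335]
eef_rot: [0.035, 0.999, -0.0, -0.002]
contact_force: [-6.8, 0.2, 0.6]
finger_gap: 0.473
gripper_force: 30.0
```

```bash
python3 - <<'E'
from h import *
o=robot.get_obs(); print(o['tool_pos'],o['contact_force'])
im=camera("scene"); cv2.imwrite("pics/s6.png",im[:,:,::-1])
m=np.array([.5447,.3391,0]);d=np.array([.9977,-.0683,0])
for s in (.0635,.097,.1,.107): print(s,px("scene",m+d*s+[0,0,.075]),px("scene",m+d*s+[0,0,.066]))
E
```

```text
[0.4789 0.3432 0.0335] [-6.8387  0.191   0.5823]
0.0635 [340.1035 342.0722] [340.0478 343.9971]
0.097 [328.3262 346.9364] [328.3279 348.8515]
0.1 [327.2631 347.3755] [327.27   349.2896]
0.107 [324.7772 348.4022] [324.7963 350.3142]
```

step_arm:
  rows:
    - {"tx": 0.005,"ty": 0,"tz": 0,"rx": 0,"ry": 0,"rz": 0,"fingers": -1}
    - {"tx": 0.02,"ty": 0,"tz": 0,"rx": 0,"ry": 0,"rz": 0,"fingers": -1}
    - {"tx": 0.045,"ty": 0,"tz": 0,"rx": 0,"ry": 0,"rz": 0,"fingers": -1}
    - {"tx": 0.075,"ty": 0,"tz": 0,"rx": 0,"ry": 0,"rz": 0,"fingers": -1}
    - {"tx": 0.105,"ty": 0,"tz": 0,"rx": 0,"ry": 0,"rz": 0,"fingers": -1}
    - {"tx": 0.13,"ty": 0,"tz": 0,"rx": 0,"ry": 0,"rz": 0,"fingers": -1}
    - {"tx": 0.14,"ty": 0,"tz": 0,"rx": 0,"ry": 0,"rz": 0,"fingers": -1}
    - {"tx": 0.14,"ty": 0,"tz": -0.03,"rx": 0,"ry": 0,"rz": 0,"fingers": -1}

```text
time_s: 16.45
tool_pos: [0.3403, 0.3529, 0.063]
eef_rot: [0.035, 0.999, -0.001, -0.001]
contact_force: [-0.2, -0.5, -1.2]
finger_gap: 0.469
gripper_force: 30.0
```

step_arm:
  rows:
    - {"tx": 0,"ty": 0,"tz": -0.06,"rx": 0,"ry": 0,"rz": 0,"fingers": -1}
    - {"tx": 0,"ty": 0,"tz": -0.12,"rx": 0,"ry": 0,"rz": 5,"fingers": -1}
    - {"tx": -0.03,"ty": 0,"tz": -0.14,"rx": 0,"ry": 0,"rz": 15,"fingers": -1}
    - {"tx": -0.07,"ty": 0.01,"tz": -0.14,"rx": 0,"ry": 0,"rz": 25,"fingers": -1}
    - {"tx": -0.11,"ty": 0.02,"tz": -0.14,"rx": 0,"ry": 0,"rz": 35,"fingers": -1}
    - {"tx": -0.15,"ty": 0.03,"tz": -0.14,"rx": 0,"ry": 0,"rz": 45,"fingers": -1}
    - {"tx": -0.19,"ty": 0.04,"tz": -0.14,"rx": 0,"ry": 0,"rz": 55,"fingers": -1}
    - {"tx": -0.23,"ty": 0.045,"tz": -0.14,"rx": 0,"ry": 0,"rz": 65,"fingers": -1}

```text
time_s: 17.45
tool_pos: [0.5759, 0.3815, 0.2037]
eef_rot: [0.57, 0.822, 0.0, 0.0]
contact_force: [0.8, -0.0, -1.7]
finger_gap: 0.472
gripper_force: 30.0
```

```bash
python3 - <<'E'
from h import *
mv([.645,.285,.185],86.1)
E
```

```text
t [-0.1146  0.0309  0.0187] r [ 0.0089  0.0048 24.4335] at [0.5759 0.3815 0.2037] t_s 17.45
```

step_arm:
  rows:
    - {"tx": -0.03,"ty": 0.008,"tz": 0,"rx": 0,"ry": 0,"rz": 8,"fingers": -1}
    - {"tx": -0.07,"ty": 0.02,"tz": 0,"rx": 0,"ry": 0,"rz": 16,"fingers": -1}
    - {"tx": -0.105,"ty": 0.029,"tz": 0.01,"rx": 0,"ry": 0,"rz": 24.4,"fingers": -1}
    - {"tx": -0.115,"ty": 0.031,"tz": 0.019,"rx": 0,"ry": 0,"rz": 24.4,"fingers": -1}
    - {"tx": -0.115,"ty": 0.031,"tz": 0.019,"rx": 0,"ry": 0,"rz": 24.4,"fingers": -1}
    - {"tx": -0.115,"ty": 0.031,"tz": 0.019,"rx": 0,"ry": 0,"rz": 24.4,"fingers": -1}
    - {"tx": -0.115,"ty": 0.031,"tz": 0.019,"rx": 0,"ry": 0,"rz": 24.4,"fingers": -1}
    - {"tx": -0.115,"ty": 0.031,"tz": 0.019,"rx": 0,"ry": 0,"rz": 24.4,"fingers": -1}

```text
time_s: 18.45
tool_pos: [0.644, 0.286, 0.1851]
eef_rot: [0.728, 0.685, 0.0, -0.0]
contact_force: [-1.0, -0.4, -2.0]
finger_gap: 0.472
gripper_force: 30.0
```

```bash
python3 - <<'E'
from h import *
o=robot.get_obs(); print(o['tool_pos'],o['eef_rot'])
im=camera("wrist")[:,:,::-1]; cv2.imwrite("pics/w7.png",im)
m=np.array([.5447,.3391,.066]);d=np.array([.9977,-.0683,0])
a=px("wrist",m+d*.1,o); print(a,px("wrist",m,o))
x0=int(a[0])-65;y0=int(a[1])-45;print(x0,y0)
cv2.imwrite("pics/c7.png",cv2.resize(im[y0:y0+90,x0:x0+130],None,fx=6,fy=6,interpolation=cv2.INTER_CUBIC))
E
```

```text
[0.644  0.286  0.1851] [ 0.7281  0.6855  0.0003 -0.0001]
[313.4449 169.7323] [182.5824 168.7607]
248 124
```

View pics/c7.png

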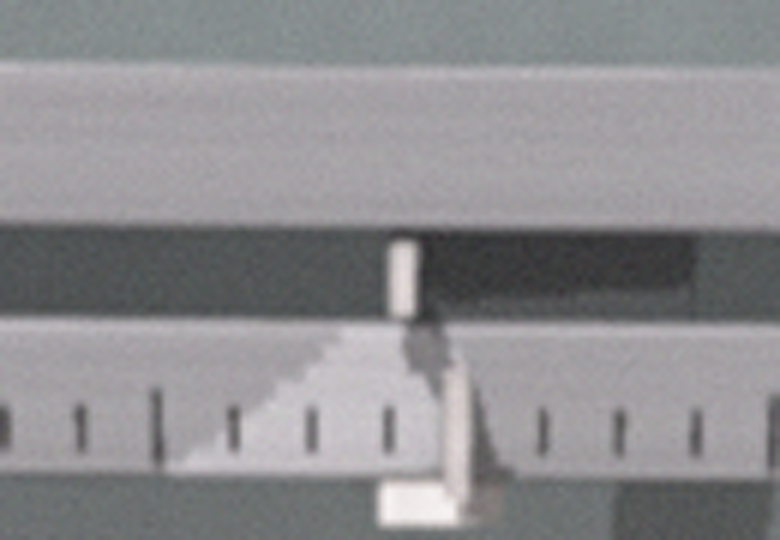

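The crop shows the pointer front at x=387 and the fin face at x=443, with 77 px per 10 mm. About 7 mm remain, so I go back for a final tap that ends at TCP x≈0.4857.

```bash
python3 - <<'E'
from h import *
mv([.342,.3533,.2],176.1)
E
```

```text
t [ 0.0492 -0.3056 -0.015 ] r [  0.0237  -0.0025 -89.5752] at [0.6441 0.2857 0.185 ] t_s 18.5
```

step_arm:
  rows:
    - {"tx": 0.003,"ty": -0.035,"tz": -0.01,"rx": 0,"ry": 0,"rz": -10,"fingers": -1}
    - {"tx": 0.008,"ty": -0.07,"tz": -0.015,"rx": 0,"ry": 0,"rz": -20,"fingers": -1}
    - {"tx": 0.015,"ty": -0.11,"tz": -0.015,"rx": 0,"ry": 0,"rz": -30,"fingers": -1}
    - {"tx": 0.022,"ty": -0.15,"tz": -0.015,"rx": 0,"ry": 0,"rz": -40,"fingers": -1}
    - {"tx": 0.029,"ty": -0.19,"tz": -0.015,"rx": 0,"ry": 0,"rz": -50,"fingers": -1}
    - {"tx": 0.036,"ty": -0.23,"tz": -0.015,"rx": 0,"ry": 0,"rz": -60,"fingers": -1}
    - {"tx": 0.043,"ty": -0.27,"tz": -0.015,"rx": 0,"ry": 0,"rz": -70,"fingers": -1}
    - {"tx": 0.049,"ty": -0.3055,"tz": -0.015,"rx": 0,"ry": 0,"rz": -80,"fingers": -1}

```text
time_s: 19.5
tool_pos: [0.341, 0.3533, 0.2001]
eef_rot: [0.115, 0.993, 0.0, 0.0]
contact_force: [0.4, -0.1, -1.8]
finger_gap: 0.472
gripper_force: 30.0
```

```bash
python3 - <<'E'
from h import *
mv([.342,.3533,.034],176.0)
E
```

```text
t [-0.0009  0.0002  0.1662] r [ 0.0294  0.0376 -9.1608] at [0.341  0.3533 0.2001] t_s 19.5
```

step_arm:
  rows:
    - {"tx": 0,"ty": 0,"tz": 0.03,"rx": 0,"ry": 0,"rz": -9.2,"fingers": -1}
    - {"tx": -0.001,"ty": 0,"tz": 0.07,"rx": 0,"ry": 0,"rz": -9.2,"fingers": -1}
    - {"tx": -0.001,"ty": 0,"tz": 0.11,"rx": 0,"ry": 0,"rz": -9.2,"fingers": -1}
    - {"tx": -0.001,"ty": 0,"tz": 0.15,"rx": 0,"ry": 0,"rz": -9.2,"fingers": -1}
    - {"tx": -0.001,"ty": 0,"tz": 0.166,"rx": 0,"ry": 0,"rz": -9.2,"fingers": -1}
    - {"tx": -0.001,"ty": 0,"tz": 0.166,"rx": 0,"ry": 0,"rz": -9.2,"fingers": -1}
    - {"tx": -0.001,"ty": 0,"tz": 0.166,"rx": 0,"ry": 0,"rz": -9.2,"fingers": -1}
    - {"tx": -0.001,"ty": 0,"tz": 0.166,"rx": 0,"ry": 0,"rz": -9.2,"fingers": -1}

```text
time_s: 20.5
tool_pos: [0.3438, 0.353, 0.0347]
eef_rot: [0.038, 0.999, 0.001, 0.001]
contact_force: [-0.5, -0.4, -0.0]
finger_gap: 0.47
gripper_force: 30.0
```

```bash
python3 - <<'E'
from h import *
mv([.4789,.3437,.034],176.0)
E
```

```text
t [-0.1354  0.001   0.0008] r [ 0.0739  0.0569 -0.3558] at [0.3438 0.353  0.0347] t_s 20.5
```

step_arm:
  rows:
    - {"tx": -0.015,"ty": 0,"tz": 0,"rx": 0,"ry": 0,"rz": 0,"fingers": -1}
    - {"tx": -0.032,"ty": 0,"tz": 0,"rx": 0,"ry": 0,"rz": 0,"fingers": -1}
    - {"tx": -0.05,"ty": 0,"tz": 0,"rx": 0,"ry": 0,"rz": 0,"fingers": -1}
    - {"tx": -0.07,"ty": 0,"tz": 0,"rx": 0,"ry": 0,"rz": 0,"fingers": -1}
    - {"tx": -0.09,"ty": 0,"tz": 0,"rx": 0,"ry": 0,"rz": 0,"fingers": -1}
    - {"tx": -0.105,"ty": 0,"tz": 0,"rx": 0,"ry": 0,"rz": 0,"fingers": -1}
    - {"tx": -0.118,"ty": 0,"tz": 0,"rx": 0,"ry": 0,"rz": 0,"fingers": -1}
    - {"tx": -0.125,"ty": 0,"tz": 0,"rx": 0,"ry": 0,"rz": 0,"fingers": -1}

```text
time_s: 21.5
tool_pos: [0.4687, 0.343, 0.0338]
eef_rot: [0.038, 0.999, 0.0, 0.0]
contact_force: [-0.5, 0.2, -2.2]
finger_gap: 0.468
gripper_force: 30.0
```

step_arm:
  rows:
    - {"tx": -0.001,"ty": 0,"tz": 0,"rx": 0,"ry": 0,"rz": 0,"fingers": -1}
    - {"tx": -0.003,"ty": 0,"tz": 0,"rx": 0,"ry": 0,"rz": 0,"fingers": -1}
    - {"tx": -0.005,"ty": 0,"tz": 0,"rx": 0,"ry": 0,"rz": 0,"fingers": -1}
    - {"tx": -0.007,"ty": 0,"tz": 0,"rx": 0,"ry": 0,"rz": 0,"fingers": -1}
    - {"tx": -0.009,"ty": 0,"tz": 0,"rx": 0,"ry": 0,"rz": 0,"fingers": -1}
    - {"tx": -0.011,"ty": 0,"tz": 0,"rx": 0,"ry": 0,"rz": 0,"fingers": -1}
    - {"tx": -0.012,"ty": 0,"tz": 0,"rx": 0,"ry": 0,"rz": 0,"fingers": -1}
    - {"tx": -0.012,"ty": 0,"tz": 0,"rx": 0,"ry": 0,"rz": 0,"fingers": -1}

```text
time_s: 22.5
tool_pos: [0.479, 0.3423, 0.0336]
eef_rot: [0.037, 0.999, -0.0, -0.001]
contact_force: [-4.8, 0.1, -1.1]
finger_gap: 0.471
gripper_force: 30.0
```

step_arm:
  rows:
    - {"tx": -0.001,"ty": 0,"tz": 0,"rx": 0,"ry": 0,"rz": 0,"fingers": -1}
    - {"tx": -0.002,"ty": 0,"tz": 0,"rx": 0,"ry": 0,"rz": 0,"fingers": -1}
    - {"tx": -0.003,"ty": 0,"tz": 0,"rx": 0,"ry": 0,"rz": 0,"fingers": -1}
    - {"tx": -0.004,"ty": 0,"tz": 0,"rx": 0,"ry": 0,"rz": 0,"fingers": -1}
    - {"tx": -0.005,"ty": 0,"tz": 0,"rx": 0,"ry": 0,"rz": 0,"fingers": -1}
    - {"tx": -0.006,"ty": 0,"tz": 0,"rx": 0,"ry": 0,"rz": 0,"fingers": -1}
    - {"tx": -0.0065,"ty": 0,"tz": 0,"rx": 0,"ry": 0,"rz": 0,"fingers": -1}
    - {"tx": -0.0065,"ty": 0,"tz": 0,"rx": 0,"ry": 0,"rz": 0,"fingers": -1}

```text
time_s: 23.5
tool_pos: [0.4848, 0.3418, 0.0335]
eef_rot: [0.037, 0.999, -0.0, -0.001]
contact_force: [-8.6, -0.0, 0.8]
finger_gap: 0.474
gripper_force: 30.0
```

step_arm:
  rows:
    - {"tx": -0.0004,"ty": 0,"tz": 0,"rx": 0,"ry": 0,"rz": 0,"fingers": -1}
    - {"tx": -0.0008,"ty": 0,"tz": 0,"rx": 0,"ry": 0,"rz": 0,"fingers": -1}
    - {"tx": -0.0008,"ty": 0,"tz": 0,"rx": 0,"ry": 0,"rz": 0,"fingers": -1}
    - {"tx": -0.0008,"ty": 0,"tz": 0,"rx": 0,"ry": 0,"rz": 0,"fingers": -1}
    - {"tx": 0.005,"ty": 0,"tz": 0,"rx": 0,"ry": 0,"rz": 0,"fingers": -1}
    - {"tx": 0.02,"ty": 0,"tz": 0,"rx": 0,"ry": 0,"rz": 0,"fingers": -1}
    - {"tx": 0.045,"ty": 0,"tz": 0,"rx": 0,"ry": 0,"rz": 0,"fingers": -1}
    - {"tx": 0.075,"ty": 0,"tz": 0,"rx": 0,"ry": 0,"rz": 0,"fingers": -1}

```text
time_s: 24.5
tool_pos: [0.4108, 0.3475, 0.0339]
eef_rot: [0.038, 0.999, 0.0, 0.0]
contact_force: [-0.0, 0.7, -2.0]
finger_gap: 0.468
gripper_force: 30.0
```

step_arm:
  rows:
    - {"tx": 0.03,"ty": 0,"tz": 0,"rx": 0,"ry": 0,"rz": 0,"fingers": -1}
    - {"tx": 0.06,"ty": 0,"tz": 0,"rx": 0,"ry": 0,"rz": 0,"fingers": -1}
    - {"tx": 0.072,"ty": 0,"tz": 0,"rx": 0,"ry": 0,"rz": 0,"fingers": -1}
    - {"tx": 0.072,"ty": 0,"tz": -0.05,"rx": 0,"ry": 0,"rz": 0,"fingers": -1}
    - {"tx": 0.072,"ty": 0,"tz": -0.11,"rx": 0,"ry": 0,"rz": 0,"fingers": -1}
    - {"tx": 0.052,"ty": 0.02,"tz": -0.15,"rx": 0,"ry": 0,"rz": 10,"fingers": -1}
    - {"tx": 0.02,"ty": 0.02,"tz": -0.16,"rx": 0,"ry": 0,"rz": 20,"fingers": -1}
    - {"tx": -0.02,"ty": 0.02,"tz": -0.16,"rx": 0,"ry": 0,"rz": 30,"fingers": -1}

```text
time_s: 25.5
tool_pos: [0.4347, 0.3661, 0.1954]
eef_rot: [0.298, 0.955, 0.001, 0.001]
contact_force: [-0.1, 0.1, -1.8]
finger_gap: 0.472
gripper_force: 30.0
```

```bash
python3 - <<'E'
from h import *
mv([.645,.285,.185],86.1)
E
```

```text
t [-0.2192  0.0528  0.0108] r [ 0.1754 -0.0183 59.2523] at [0.4347 0.3661 0.1954] t_s 25.5
```

step_arm:
  rows:
    - {"tx": -0.035,"ty": 0.009,"tz": 0,"rx": 0,"ry": 0,"rz": 10,"fingers": -1}
    - {"tx": -0.075,"ty": 0.018,"tz": 0,"rx": 0,"ry": 0,"rz": 20,"fingers": -1}
    - {"tx": -0.115,"ty": 0.028,"tz": 0,"rx": 0,"ry": 0,"rz": 30,"fingers": -1}
    - {"tx": -0.155,"ty": 0.038,"tz": 0,"rx": 0,"ry": 0,"rz": 40,"fingers": -1}
    - {"tx": -0.195,"ty": 0.047,"tz": 0.005,"rx": 0,"ry": 0,"rz": 50,"fingers": -1}
    - {"tx": -0.219,"ty": 0.053,"tz": 0.011,"rx": 0,"ry": 0,"rz": 59.3,"fingers": -1}
    - {"tx": -0.219,"ty": 0.053,"tz": 0.011,"rx": 0,"ry": 0,"rz": 59.3,"fingers": -1}
    - {"tx": -0.219,"ty": 0.053,"tz": 0.011,"rx": 0,"ry": 0,"rz": 59.3,"fingers": -1}

```text
time_s: 26.5
tool_pos: [0.6431, 0.2865, 0.1826]
eef_rot: [0.728, 0.685, -0.0, -0.0]
contact_force: [-0.9, -0.3, -1.3]
finger_gap: 0.472
gripper_force: 30.0
```

```bash
python3 - <<'E'
from h import *
o=robot.get_obs(); print(o['tool_pos'],o['eef_rot'])
im=camera("wrist")[:,:,::-1]; cv2.imwrite("pics/w8.png",im)
m=np.array([.5447,.3391,.066]);d=np.array([.9977,-.0683,0])
a=px("wrist",m+d*.1,o)
x0=int(a[0])-65;y0=int(a[1])-45;print(x0,y0)
cv2.imwrite("pics/c8.png",cv2.resize(im[y0:y0+90,x0:x0+130],None,fx=6,fy=6,interpolation=cv2.INTER_CUBIC))
E
```

```text
[0.6431 0.2865 0.1826] [ 0.7282  0.6853 -0.0002 -0.0003]
249 125
```

View pics/c8.png

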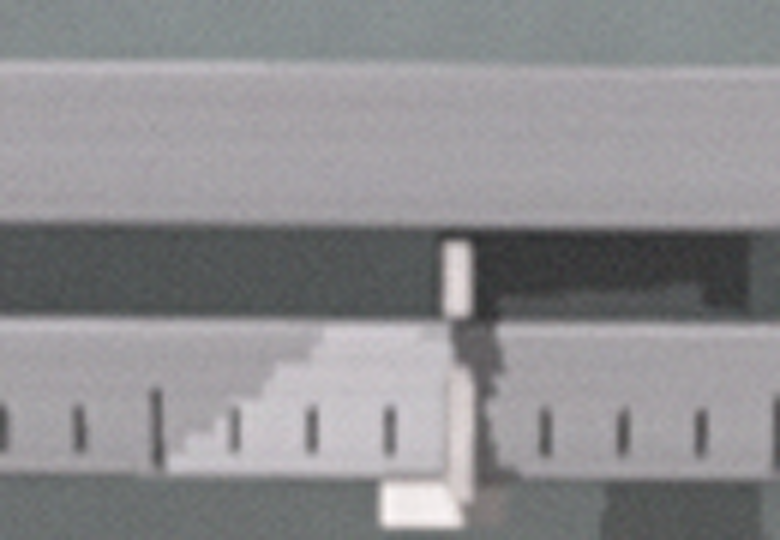

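Pointer front at x=442 and fin face at x=446: on the mark within about 0.5 mm. Now I place the stick on the slab.

```bash
python3 - <<'E'
from h import *
mv([.621,.071,.0305],86.4)
E
```

```text
t [-0.2168 -0.0088  0.1523] r [-0.0309 -0.0166  0.1382] at [0.6429 0.2868 0.1829] t_s 26.55
```

step_arm:
  rows:
    - {"tx": -0.04,"ty": -0.002,"tz": 0,"rx": 0,"ry": 0,"rz": 0,"fingers": -1}
    - {"tx": -0.09,"ty": -0.004,"tz": 0,"rx": 0,"ry": 0,"rz": 0,"fingers": -1}
    - {"tx": -0.14,"ty": -0.006,"tz": 0,"rx": 0,"ry": 0,"rz": 0,"fingers": -1}
    - {"tx": -0.19,"ty": -0.008,"tz": 0.02,"rx": 0,"ry": 0,"rz": 0,"fingers": -1}
    - {"tx": -0.217,"ty": -0.009,"tz": 0.06,"rx": 0,"ry": 0,"rz": 0,"fingers": -1}
    - {"tx": -0.217,"ty": -0.009,"tz": 0.1,"rx": 0,"ry": 0,"rz": 0,"fingers": -1}
    - {"tx": -0.217,"ty": -0.009,"tz": 0.13,"rx": 0,"ry": 0,"rz": 0,"fingers": -1}
    - {"tx": -0.217,"ty": -0.009,"tz": 0.142,"rx": 0,"ry": 0,"rz": 0,"fingers": -1}

```text
time_s: 27.55
tool_pos: [0.6201, 0.0708, 0.0397]
eef_rot: [0.728, 0.685, -0.001, -0.001]
contact_force: [-0.4, 0.1, -2.1]
finger_gap: 0.467
gripper_force: 30.0
```

step_arm:
  rows:
    - {"tx": 0,"ty": 0,"tz": 0.003,"rx": 0,"ry": 0,"rz": 0,"fingers": -1}
    - {"tx": 0,"ty": 0,"tz": 0.006,"rx": 0,"ry": 0,"rz": 0,"fingers": -1}
    - {"tx": 0,"ty": 0,"tz": 0.008,"rx": 0,"ry": 0,"rz": 0,"fingers": -1}
    - {"tx": 0,"ty": 0,"tz": 0.009,"rx": 0,"ry": 0,"rz": 0,"fingers": -1}
    - {"tx": 0,"ty": 0,"tz": 0.01,"rx": 0,"ry": 0,"rz": 0,"fingers": -1}
    - {"tx": 0,"ty": 0,"tz": 0.01,"rx": 0,"ry": 0,"rz": 0,"fingers": -1}
    - {"tx": 0,"ty": 0,"tz": 0.01,"rx": 0,"ry": 0,"rz": 0,"fingers": -1}
    - {"tx": 0,"ty": 0,"tz": 0.01,"rx": 0,"ry": 0,"rz": 0,"fingers": -1}

```text
time_s: 28.55
tool_pos: [0.6212, 0.0701, 0.0307]
eef_rot: [0.729, 0.684, 0.0, 0.0]
contact_force: [-0.3, -0.3, -1.0]
finger_gap: 0.471
gripper_force: 30.0
```

Nearly touching; release and lift away.

step_arm:
  rows:
    - {"tx": 0,"ty": 0,"tz": 0.0005,"rx": 0,"ry": 0,"rz": 0,"fingers": -1}
    - {"tx": 0,"ty": 0,"tz": 0.0005,"rx": 0,"ry": 0,"rz": 0,"fingers": -1}
    - {"tx": 0,"ty": 0,"tz": 0.0005,"rx": 0,"ry": 0,"rz": 0,"fingers": 0.6}
    - {"tx": 0,"ty": 0,"tz": 0.0005,"rx": 0,"ry": 0,"rz": 0,"fingers": 0.6}
    - {"tx": 0,"ty": 0,"tz": 0.0005,"rx": 0,"ry": 0,"rz": 0,"fingers": 0.6}
    - {"tx": 0,"ty": 0,"tz": 0.0005,"rx": 0,"ry": 0,"rz": 0,"fingers": 0.6}
    - {"tx": 0,"ty": 0,"tz": 0.0005,"rx": 0,"ry": 0,"rz": 0,"fingers": 0.6}
    - {"tx": 0,"ty": 0,"tz": 0.0005,"rx": 0,"ry": 0,"rz": 0,"fingers": 0.6}

```text
time_s: 29.55
tool_pos: [0.6212, 0.0701, 0.0302]
eef_rot: [0.729, 0.684, -0.0, 0.0]
contact_force: [0.4, -0.1, -0.3]
finger_gap: 0.797
gripper_force: 0.0
```

step_arm:
  rows:
    - {"tx": 0,"ty": 0,"tz": -0.01,"rx": 0,"ry": 0,"rz": 0,"fingers": 0.6}
    - {"tx": 0,"ty": 0,"tz": -0.04,"rx": 0,"ry": 0,"rz": 0,"fingers": 0.6}
    - {"tx": 0,"ty": 0,"tz": -0.08,"rx": 0,"ry": 0,"rz": 0,"fingers": 0.6}
    - {"tx": 0,"ty": 0,"tz": -0.13,"rx": 0,"ry": 0,"rz": 0,"fingers": 0.6}
    - {"tx": 0,"ty": 0,"tz": -0.19,"rx": 0,"ry": 0,"rz": 0,"fingers": 0.6}
    - {"tx": 0.05,"ty": 0,"tz": -0.2,"rx": 0,"ry": 0,"rz": 0,"fingers": 0.6}
    - {"tx": 0.1,"ty": 0,"tz": -0.2,"rx": 0,"ry": 0,"rz": 0,"fingers": 0.6}
    - {"tx": 0.15,"ty": 0,"tz": -0.2,"rx": 0,"ry": 0,"rz": 0,"fingers": 0.6}

```text
time_s: 30.55
tool_pos: [0.6307, 0.221, 0.2316]
eef_rot: [0.729, 0.684, 0.001, 0.0]
contact_force: [0.6, 0.2, 0.1]
finger_gap: 0.803
gripper_force: 0.0
```

```bash
python3 - <<'E'
from h import *
im=camera("scene")[:,:,::-1]; cv2.imwrite("pics/s9.png",cv2.resize(im[170:420,180:430],None,fx=2.4,fy=2.4,interpolation=cv2.INTER_CUBIC))
p=px("scene",[.616,.004,.05]);print((p-[180,170])*2.4)
E
```

```text
[243.3614 227.8983]
```

View pics/s9.png

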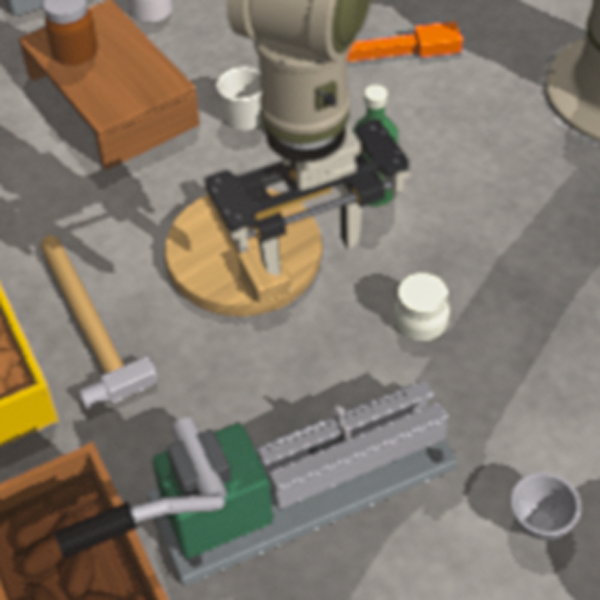

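The stick lies flat on the slab, with its handle end at (265,290) and its middle near (245,235). The pointer is level with the clip at (345,420), and everything else is in place.

```bash
python3 -c "
from rig import robot
print(robot.get_obs()['qd']); print(robot.job_done())"
```

```text
[ 0.02996817 -0.01943879 -0.02846418  0.05123864 -0.01927759 -0.02541947
  0.0986432 ]
the job is handed in; nothing more can be done
None
```

The job is handed in at about 31 s: by the camera images, the stop's pointer is level with the clip to about 0.5 mm and the stick lies flat and released across the middle of the slab; no score came back.

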